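Pack the lunch box

ROBOT

A 7-joint arm with a two-finger parallel gripper is mounted at the origin on a cart in front of the work surface, level with it; the furniture and walls round the work are solid. World frame = base frame: x ahead of the robot, y to its left, z up, the work surface at z = 0. Lengths are in mm, angles in rad, forces in N, time in s.
With the tool pointing down it reaches from about 350 to 900 mm from the base axis. Payload 7.2 kg.
Tool frame: the origin (TCP) lies midway between the tips of the shut fingers; the grasp point (between the pads) lies 19 mm behind it (hold_point_z is the distance from the TCP to the grasp point, in mm); z points along the fingers, y is the line along which they close (so a half turn about z gives the same grasp; the last joint's range is limited). The gripper opens to 85 mm and grips with 20 to 120 N. Pads are 22 mm wide; open, the fingers measure 114 mm over their backs; the gripper's body (76 mm by 85 mm) begins 54 mm behind the grasp point. The pads swing forward as they close: fully open they stand 13 mm farther back than shut.
Start: joints at [1.272, 0.411, -0.013, 1.596, 0.006, 1.134, -0.082], TCP at [142.96, -608.433, 231.297] pointing down, gripper open.
Joint ranges: [-2.95, 2.95], [-0.29, 1.99], [-1.47, 1.44], [0.14, 2.54], [-1.03, 4.17], [0.13, 1.85], [-2.86, 2.86]. Speed limits (rad/s): [2.39, 2.39, 3.01, 3.01, 3.14, 3.14, 3.14].

INTERFACE

Orientations are given as a unit quaternion [w, x, y, z].
In Python, from station import get_obs, capture, calibration, close_job, search_frame, regions_of, hold_point_z gives the robot as it stands.
- The arm moves only by the shell command python3 -m crank 'ROWS' [OPENING]. ROWS is a JSON object of lists of equal length, an entry for each row: "translation": the shift along the tool's x, y, z in mm, a list of three; "angular": the turn, a rotation vector about the tool's x, y, z in rad, a list of three. A call has 1 to 8 rows; each row is the pose to reach, as a shift and turn from the pose commanded when the call began, along the tool's axes at that moment; what a row does not reach only later rows make up. A row lasts 1/8 s, in which the tool goes at most 62.5 mm and 10.7 degrees, less where a joint would pass 70% of its speed; a pose out of reach is approached as far as the arm can. A call with a gripper value outside its range is refused whole. OPENING is the closure, from -1 (fully open) to 1 (shut), so that 0 is half open, set as the call begins (- or left out, the last holds). The fingers move at their own pace and stop on an object; the grip force is fixed at half the most. Time passes only in rows, so rows that repeat a pose let the fingers close. It gives the time, the measured TCP pose, the force, the opening and the grip force at its end, in the units of the state.
- get_obs(): the state, without advancing time (a new reading comes with each control period).
- capture(name): name is "side" or "top" or "wrist"; returns (picture, depth): 384x512x3 uint8, red, green, blue; 384x512 float32, mm along the optical axis (not along the pixel's ray), 0 where there is no reading.
- calibration(name): a dict with "K" (3x3 intrinsics, pixels), "k1" (the pictures are not rectified: a ray, as slopes to the right and down, at radius r is drawn at 1 + k1 r^2 times it, then the intrinsics apply), "world_to_cam" (4x4, takes a point from world to camera coordinates). Camera axes: x right, y down, z forward; pixel columns grow to the right and rows downward; lengths in mm; the calibration is good to about 2 mm. A picture is of the moment at which its call begins: read the wrist's pose just before it. calibration takes no time and is no camera call; for the wrist camera it gives the pose at the moment of the call.
- close_job(): hands the job in; it is judged then, once.
Trained networks look in the newest picture that a camera, given by its name, has taken for a name from the list of things; names that differ only in an ending like _2 or _b are one class to them, and where a whole thing is asked for, a point or a joint stands for the part that bears it (a point fixed in the world has none). Each returns a list of dicts, best first, with "confidence" (0 to 1); they miss things now and then, are a little off and sometimes report something else, mostly with a low value. They report only what shows in the picture. A call takes as long as a camera call.
- search_frame(camera, target): "point" ([x, y, z] in mm, in world coordinates, good to about 4 mm: the middle of the surface that is visible of it).
- regions_of(camera, target): "pixels" (384x512 bool, what is visible of it).
The state is a dict: "time_s": time; "joint_pos": joint angles; "qvel": joint speeds; "joint_efforts": joint torques, N m; "ee_pos": TCP position; "ee_rot": TCP orientation; "force": force on the tool from outside, world axes, zero at the start; "moment": the same for the moment, N m; "grip_width": finger opening in mm; "grasp_force": force on a finger pad.
Only numpy, scipy, OpenCV 4.12 (cv2) and the standard library are available. Lean on these libraries where they do the work, as an engineer would, in place of code of your own. Each camera call takes 0.05 s, during which the arm holds its last target. There are 200 camera calls.

TASK

Please pack the lunch box: snap the cool pack down flush into the recess in the floor of the left-hand compartment, then lay every egg set out in front of the hob on top of the cool pack and put every tomato set out there into the right-hand compartment. Then swing the lid down and press its near edge until the catch clicks and holds it fully shut. Leave everything else where it is: the tomato on the chopping board, the garlic, teaspoon, spice jar and cup are not for the box.

Things in the scene. Friction and masses are not known exactly. Their poses are not given: they have to be found in the camera images.
- lunchbox: White base of the lunch box, 156 x 256 mm, fixed; origin under its centre, x away from the robot to the hinge side, y left, z up. Walls 4 mm, rim 50 mm up. A 4 mm divider along x at y = 0, 45 mm high, parts the left-hand compartment (y 2 to 124, x -74 to 74 mm; raised floor 20 mm up with the cool-pack recess in it) from the right-hand one (y -124 to -2 mm; flat floor 4 mm up).
- recess (a point): Centre of the recess's floor, box axes, at box x 0, y 63, z 4 mm. Recess 113 mm along x, 68 along y, 16 deep; at the middle of each long side a finger gap 34 mm wide and equally deep runs to the wall. A sprung nub at each short end: a pack laid in loosely rests on them 10 mm above the floor; about 10 N on its middle snaps it home, its top flush with the raised floor.
- tomato_bay (a point): Centre of the floor of the right-hand compartment, box axes, at box x 0, y -63, z 4 mm.
- lid (a joint): Lid angle, rad: 0 fully shut, about 0.065 when it merely rests on the catch, 1.9 wide open. The stiff hinge stays where it is left; about 1 N at the edge moves it. The grey lid is a shell 156 x 256 mm, 29 mm deep, with 77 mm clear height above the worktop when shut.
- lid_hinge (a point): Middle of the hinge line, which runs along the box's y at its far rim, 51 mm above the worktop.
- lid_edge (a point): Point on the lid's outer face in the middle of its width, 10 mm from its free edge, 148 mm from the hinge line along the lid and 29 mm square off it. Axes turn with the lid (shut: the box's; z out of the outer face, -x to the free edge). Press here to shut it; the catch gives way at about 8 to 10 N.
- catch (a joint): Sprung black catch tab in the middle of the box's near wall, rad: 0 at rest, about 0.1 outwards while the lid's lip passes its nose; it springs back over the lip by itself as the lid clicks shut.
- cool_pack: Flat grey cool pack, 110 mm (its x) x 64 mm (its y) x 16 mm, ribbed top, 0.14 kg; origin at the centre of its underside, z up. It fits the recess either way round, long side along the box's x.
- egg_1_mid (a point): Middle of an egg, 57 mm along its own x and 44 mm thick; it lies on its side with its x level. None if this egg is absent.
- egg_2_mid (a point): Middle of another such egg. None if absent.
- tomato_1_mid (a point): Middle of a tomato, 65 mm across and 66 mm high, about 32 mm above its underside, z up through the stalk as it stands. None if absent.
- tomato_2_mid (a point): Middle of another such tomato. None if absent.
- garlic: Garlic bulb, 50 mm; origin under its centre. Not for the box.
- teaspoon: Teaspoon, 130 mm long. Leave it.
- spice_jar: Spice jar with a lid, 45 mm across, 106 mm high. Leave it.
- cup: Espresso cup, 64 mm across, 48 mm high. Leave it.

How it is judged:
By the outcome, as a careful person would: the job done as asked, in the order asked, and still so for the second after the job is handed in, with the robot touching nothing.
Of egg_1, egg_2, tomato_1, tomato_2 only 3 to 4 are there at a start; the rules pass over those that are not, and their reading is None.
At some moment in a run one of cool_pack, tomato_1, tomato_2 may be knocked a few centimetres aside while the robot is not near it.
Once in a run the grip may slacken for a moment while it holds something.
It also fails if it takes over 210 s, if anything falls off the work surface, if the arm or the gripper's body presses on something with over 40 N, if the wrist force passes 120 N, or if a joint passes its speed limit or range.

## Working session

There is one attempt and no reset: what is moved stays moved. The work goes in short steps, Python scripts to look and compute and a shell command to move; the robot and the scene stay as the last step left them, time stands still between calls to the robot, and variables do not carry over. Pictures are saved under pics/ and viewed, at most 14 in all, crops included, and the job is handed in when it is done.

```bash
ls; mkdir -p pics
cat > h.py <<'E'
import numpy as np, cv2
from station import *
from scipy.spatial.transform import Rotation as R
def cap(n,f=None):
    p,d=capture(n)
    if f: cv2.imwrite('pics/'+f,p[:,:,::-1])
    return p,d
def pts(cam,d,mask,c=None):
    c=c or calibration(cam);K=np.array(c['K']);v,u=np.nonzero(mask&(d>0));z=d[v,u]
    a=(u-K[0,2])/K[0,0];b=(v-K[1,2])/K[1,1]
    x,y=a.copy(),b.copy()
    for _ in range(8):
        s=1+c['k1']*(x*x+y*y);x=a/s;y=b/s
    T=np.linalg.inv(np.array(c['world_to_cam']))
    return np.c_[x*z,y*z,z]@T[:3,:3].T+T[:3,3]
def rot():
    q=get_obs()['ee_rot'];return R.from_quat([q[1],q[2],q[3],q[0]])
def totool(w):  # world TCP target -> tool shift
    o=get_obs();return rot().inv().apply(np.array(w)-o['ee_pos'])
E
python3 - <<'E'
from h import *
cap('top','t0.png');
o=get_obs();print(o['ee_pos'],o['ee_rot'],hold_point_z, o['time_s'],rot().as_matrix().round(2))
for n in ['lunchbox','lid','cool_pack','egg_1_mid','tomato_1_mid','garlic','teaspoon','spice_jar','cup','catch']:
    print(n,[(np.round(r['point']),round(r['confidence'],2)) for r in search_frame('top',n)])
cap('side','s0.png')
E
```

```text
pics
[ 142.80703823 -607.9794424   230.46624086] [-7.71769998e-04  9.93346183e-01  1.15163973e-01 -1.57343910e-04] 18.700000000000003 0.05 [[ 0.97  0.23 -0.  ]
 [ 0.23 -0.97  0.  ]
 [-0.   -0.   -1.  ]]
lunchbox [(array([ 534., -292.,   17.]), 0.85), (array([ 593., -548.,   35.]), 0.47)]
lid [(array([ 590., -298.,  107.]), 0.82), (array([449.,  10.,  20.]), 0.71)]
cool_pack [(array([449.,  13.,  17.]), 0.61)]
egg_1_mid [(array([449., 213.,  37.]), 0.59), (array([437., 525.,   6.]), 0.39), (array([ 731., -301.,  104.]), 0.25)]
tomato_1_mid [(array([436., 389.,  48.]), 0.57)]
garlic []
teaspoon []
spice_jar []
cup [(array([ 710., -186.,   21.]), 0.61)]
catch []
```

View pics/t0.png

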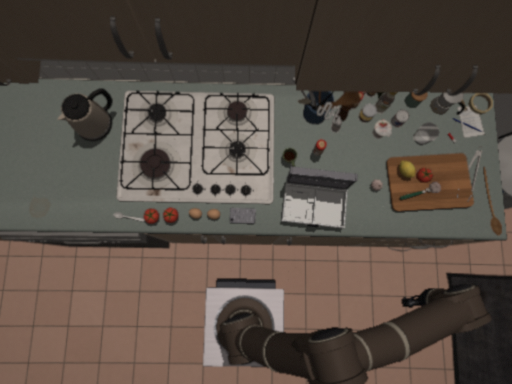

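View pics/s0.png

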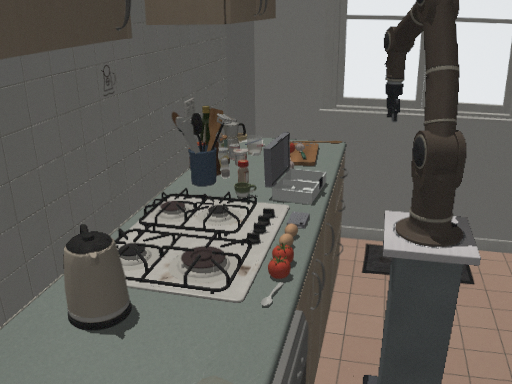

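Seen in the top view: tomatoes at about (151,216) and (171,215), eggs at (195,214) and (214,214), the cool pack at (243,215), and the box at (315,205) with its lid open on the far side. All four food items are there. I'll move over the box for a closer look.

```bash
python3 -m crank '{"translation":[[50,-28,-40],[100,-56,-80],[150,-84,-120],[205,-112,-150],[260,-140,-170],[312,-168,-170],[365,-196,-170],[420,-226,-170]],"angular":[[0,0,0.03],[0,0,0.06],[0,0,0.09],[0,0,0.12],[0,0,0.15],[0,0,0.18],[0,0,0.2],[0,0,0.23]]}' -1
python3 -m crank '{"translation":[[0,0,0],[0,0,0]],"angular":[[0,0,0],[0,0,0]]}'
python3 - <<'E'
from h import *
o=get_obs();print(o['ee_pos'],rot().as_matrix().round(3))
c=calibration('wrist');p,d=cap('wrist','w1.png')
T=np.linalg.inv(np.array(c['world_to_cam']));print(T.round(3),c['K'])
for n in ['lunchbox','lid','catch']:
    for r in regions_of('wrist',n)[:2]:
        m=r['pixels'];P=pts('wrist',d,m,c);print(n,r['confidence'],m.sum(),P.min(0).round(),P.max(0).round(),np.median(P,0).round())
        if n=='lunchbox':
            for lo,hi in [(43,58)]:
                Q=P[(P[:,2]>lo)&(P[:,2]<hi)];print(len(Q),cv2.minAreaRect(Q[:,:2].astype(np.float32)))
np.save('d1.npy',d)
E
```

```text
time_s: 1.6
ee_pos: [484.3, -306.1, 401.7]
ee_rot: [0.0, 1.0, -0.0, 0.0]
force: [0.4, -0.4, 0.3]
grip_width: 85.4
grasp_force: 0.0
time_s: 1.85
ee_pos: [482.8, -307.7, 400.9]
ee_rot: [0.0, 1.0, 0.001, -0.0]
force: [-0.6, -0.7, 0.6]
grip_width: 85.4
grasp_force: 0.0
[ 482.82370218 -307.72785414  400.90609512] [[ 1.     0.001 -0.001]
 [ 0.001 -1.    -0.   ]
 [-0.001  0.    -1.   ]]
[[ 1.00000e-03 -9.62000e-01 -2.74000e-01  5.52273e+02]
 [-1.00000e+00 -1.00000e-03  0.00000e+00 -3.07655e+02]
 [-1.00000e-03  2.74000e-01 -9.62000e-01  5.43576e+02]
 [ 0.00000e+00  0.00000e+00  0.00000e+00  1.00000e+00]] [[303.34031421   0.         253.35866526]
 [  0.         303.34031421 187.59670995]
 [  0.           0.           1.        ]]
lunchbox 0.85 25436 [ 402. -497.   -3.] [659. -83. 215.] [ 543. -286.   28.]
3751 ((499.8258361816406, -285.12933349609375), (261.3240051269531, 181.4537811279297), 84.21857452392578)
lunchbox 0.34 9374 [ 562. -423.   -0.] [654. -83. 215.] [ 590. -291.  208.]
1436 ((581.5452270507812, -292.2334289550781), (249.53611755371094, 17.41496467590332), 84.21857452392578)
lid 0.74 9205 [ 561. -424.   -0.] [653. -95. 215.] [ 590. -293.  208.]
lid 0.42 2115 [414. -39.  -1.] [483.  79.  21.] [452.  11.  16.]
catch 0.51 196 [ 383. -298.   -1.] [ 416. -257.   68.] [ 410. -279.   63.]
```

View pics/w1.png

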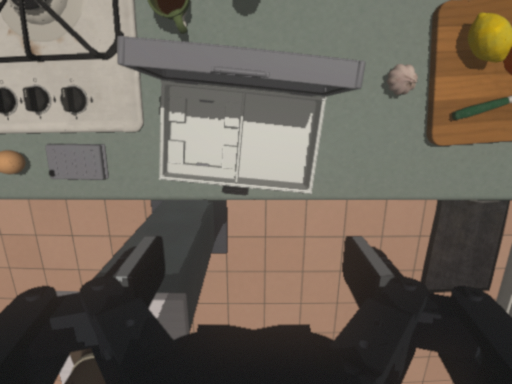

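The wrist view shows the box rim between roughly (160,80) and (320,190), with the divider at (240,130) and the recess on the left. The lid stands open and the catch is at (235,190). The cool pack is at (75,161) with its long side along y, and an egg is at (10,161). Next: fit the box and pack poses.

Run:
```python
from h import *
d=np.load('d1.npy');c=calibration('wrist')
P=pts('wrist',d,np.ones_like(d,bool),c)
B=P[(P[:,0]>380)&(P[:,0]<640)&(P[:,1]>-450)&(P[:,1]<-140)]
r=B[(abs(B[:,2]-50)<5)]
# rim: try yaw for sharpest histogram
best=None
for a in np.arange(-12,4,0.25):
    q=r[:,:2]@R.from_euler('z',a,degrees=True).as_matrix()[:2,:2]
    h=[np.histogram(q[:,i],bins=np.arange(q[:,i].min(),q[:,i].max(),2))[0] for i in (0,1)]
    s=sum((np.sort(k)[-6:]**2.).sum() for k in h)
    if best is None or s>best[0]: best=(s,a)
a=best[1];M=R.from_euler('z',a,degrees=True).as_matrix()[:2,:2];q=r[:,:2]@M
print('yaw',a)
for i in (0,1):
    h,e=np.histogram(q[:,i],bins=np.arange(q[:,i].min(),q[:,i].max()+3,3));print([(round(e[k]),h[k]) for k in range(len(h)) if h[k]>20])
l=B[B[:,2]>80]; lq=l[:,:2]@M
print('lid',lq.min(0),lq.max(0),np.percentile(lq,[2,98],0),l[:,2].max(),[ (z,np.median(lq[abs(l[:,2]-z)<4,0]).round(), np.percentile(lq[abs(l[:,2]-z)<4,0],[2,98]).round()) for z in (100,130,160,180,200,208)])
k=P[(abs(P[:,2]-16)<5)&(abs(P[:,1]-15)<90)&(abs(P[:,0]-450)<60)]
print('pack',len(k),cv2.minAreaRect(k[:,:2].astype(np.float32)),np.median(k,0))
```

```text
yaw -6.0
[(440, np.int64(157)), (443, np.int64(270)), (446, np.int64(168)), (581, np.int64(22)), (584, np.int64(21)), (593, np.int64(236)), (596, np.int64(327)), (599, np.int64(127)), (605, np.int64(22)), (608, np.int64(33)), (611, np.int64(53)), (614, np.int64(53))]
[(-363, np.int64(112)), (-360, np.int64(193)), (-357, np.int64(78)), (-336, np.int64(22)), (-297, np.int64(21)), (-246, np.int64(21)), (-237, np.int64(26)), (-234, np.int64(106)), (-231, np.int64(25)), (-150, np.int64(22)), (-111, np.int64(83)), (-108, np.int64(208)), (-105, np.int64(126))]
lid [ 492.04976843 -361.42662571] [ 635.2273791 -102.0283   ] [[ 498.45987845 -330.36949815]
 [ 630.38036328 -131.62064178]] 502.413130791341 [(100, np.float64(607.0), array([601., 613.])), (130, np.float64(606.0), array([602., 611.])), (160, np.float64(606.0), array([604., 609.])), (180, np.float64(607.0), array([605., 608.])), (200, np.float64(605.0), array([604., 606.])), (208, np.float64(621.0), array([606., 634.]))]
pack 1902 ((463.6641845703125, 19.658401489257812), (92.28341674804688, 168.33453369140625), 0.09400657564401627) [451.89432753  13.39744496  16.70903071]
```

```bash
python3 -m crank '{"translation":[[-5,-40,0],[-10,-80,0],[-15,-120,20],[-20,-160,50],[-25,-200,80],[-30,-240,110],[-33,-282,140],[-33,-322,170]],"angular":[[0,0,-0.18],[0,0,-0.36],[0,0,-0.54],[0,0,-0.72],[0,0,-0.9],[0,0,-1.08],[0,0,-1.26],[0,0,-1.44]]}'
python3 -m crank '{"translation":[[0,0,10],[0,0,10],[0,0,10]],"angular":[[0,0,-0.13],[0,0,-0.13],[0,0,-0.13]]}'
cat >> h.py <<'E'
def look(n,f=None,zr=None,cam='wrist',k=3):
    c=calibration(cam);p,d=cap(cam,f)
    for r in regions_of(cam,n)[:k]:
        m=cv2.erode(r['pixels'].astype(np.uint8),np.ones((3,3)))>0
        P=pts(cam,d,m,c)
        if zr: P=P[(P[:,2]>zr[0])&(P[:,2]<zr[1])]
        if len(P)<30: continue
        b=cv2.minAreaRect(P[:,:2].astype(np.float32))
        print(n,round(r['confidence'],2),len(P),'min',P.min(0).round(),'max',P.max(0).round(),'mean',P.mean(0).round(1),'rect',np.round(b[0],1),np.round(b[1],1),round(b[2],1))
def st():
    o=get_obs();print('t',round(o['time_s'],2),'tcp',o['ee_pos'].round(1) if hasattr(o['ee_pos'],'round') else o['ee_pos'],'yaw',round(float(np.degrees(np.arctan2(*rot().as_matrix()[1::-1,0]))),2),'w',o['grip_width'],'gf',o['grasp_force'])
E
python3 - <<'E'
from h import *
st();print(np.round(get_obs()['joint_pos'],2))
look('cool_pack','w2.png',(10,24)); look('egg_1_mid');look('tomato_1_mid')
E
```

```text
time_s: 3.05
ee_pos: [449.6, 14.7, 230.6]
ee_rot: [0.001, 0.75, 0.661, 0.0]
force: [1.9, 0.1, -0.5]
grip_width: 85.2
grasp_force: 0.0
time_s: 3.42
ee_pos: [450.2, 13.5, 221.7]
ee_rot: [0.0, 0.709, 0.705, 0.0]
force: [-0.0, 0.7, 0.4]
grip_width: 85.1
grasp_force: 0.0
t 3.42 tcp [450.2  13.5 221.7] yaw 89.72 w 85.07140490258587 gf 0.0
[ 0.41  0.17 -0.61  1.98  0.12  1.02 -0.26]
cool_pack 0.92 4434 min [418. -32.  10.] max [480.  69.  19.] mean [449.4  19.9  16.1] rect [449.5  18.1] [100.5  61.2] 89.3
cool_pack 0.5 60 min [ 690. -162.   11.] max [ 707. -151.   24.] mean [ 697.1 -155.8   18.2] rect [ 697.7 -155.3] [19.   5.8] 29.7
```

View pics/w2.png

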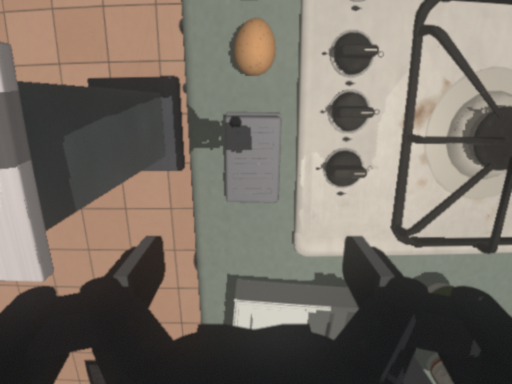

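```bash
python3 -m crank '{"translation":[[4,0,50],[4,0,100],[4,0,150],[4,0,185],[4,0,205],[4,0,215],[4,0,224],[4,0,224]],"angular":[[0,0,0],[0,0,0],[0,0,0],[0,0,0],[0,0,0],[0,0,0],[0,0,0],[0,0,0]]}'
python3 -m crank '{"translation":[[0,0,0],[0,0,0],[0,0,0],[0,0,0],[0,0,0],[0,0,0]],"angular":[[0,0,0],[0,0,0],[0,0,0],[0,0,0],[0,0,0],[0,0,0]]}' 1
```

```text
time_s: 4.72
ee_pos: [450.0, 18.5, -2.9]
ee_rot: [0.0, 0.707, 0.707, -0.0]
force: [-0.5, -0.5, -0.0]
grip_width: 85.4
grasp_force: 0.0
time_s: 5.48
ee_pos: [450.3, 18.4, -2.0]
ee_rot: [0.001, 0.707, 0.707, 0.0]
force: [-1.4, 0.4, 6.0]
grip_width: 62.0
grasp_force: 64.8
```

```bash
python3 -m crank '{"translation":[[0,0,-40],[0,0,-80],[0,0,-120],[-30,6,-150],[-60,12,-150],[-90,18,-150],[-120,24,-150],[-150,30,-150]],"angular":[[0,0,0],[0,0,0],[0,0,0.1],[0,0,0.28],[0,0,0.46],[0,0,0.64],[0,0,0.82],[0,0,1.0]]}'
python3 -m crank '{"translation":[[-20,-28,0],[-40,-50,0],[-55,-75,0],[-55,-75,0],[-55,-75,0]],"angular":[[0,0,0.18],[0,0,0.36],[0,0,0.54],[0,0,0.675],[0,0,0.675]]}'
python3 - <<'E'
from h import *
st();look('cool_pack','w3.png');look('lunchbox',None,(46,54))
E
```

```text
time_s: 6.48
ee_pos: [479.8, -132.5, 147.6]
ee_rot: [0.0, 0.96, 0.279, 0.0]
force: [0.0, -0.2, -1.4]
grip_width: 62.5
grasp_force: 67.7
time_s: 7.1
ee_pos: [393.0, -98.0, 147.6]
ee_rot: [0.0, 0.999, -0.051, 0.001]
force: [0.1, 0.6, -2.0]
grip_width: 62.5
grasp_force: 67.7
t 7.1 tcp [393.  -98.  147.6] yaw -5.9 w 62.4766936489348 gf 67.74870939552784
cool_pack 0.92 25031 min [ 349. -170.   -1.] max [449. -63. 168.] mean [406.2 -99.5 165. ] rect [ 397.  -117.9] [101.7  94.5] 84.2
lunchbox 0.82 2414 min [ 409. -314.   46.] max [ 529. -149.   54.] mean [ 449.9 -199.4   49.3] rect [ 467.6 -234.1] [166.2 113.9] 86.5
```

View pics/w3.png

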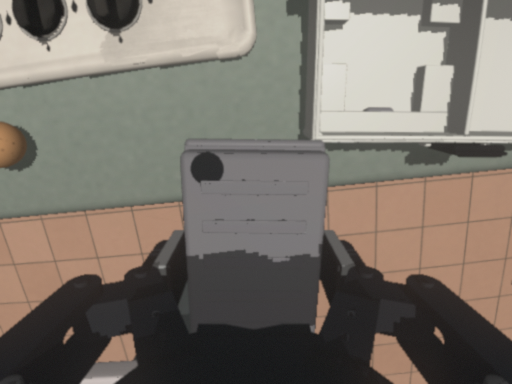

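The pack is gripped squarely, its far end at row 145. My second move was off because the axes had turned, and the TCP is at (393,-98). I'll measure the pack in the tool frame and refine the box walls from here.

Run:
```python
from h import *
c=calibration('wrist');p,d=cap('wrist');P=pts('wrist',d,np.ones_like(d,bool),c)
o=get_obs();t=rot().inv().apply(P-o['ee_pos'])
k=t[(P[:,2]>158)&(P[:,2]<172)&(t[:,0]>5)&(abs(t[:,1])<45)]
print('pack z',np.median(P[(P[:,2]>158)&(P[:,2]<172)][:,2]),'xmax',np.percentile(k[:,0],[90,99,99.8]),k[:,0].max())
f=k[k[:,0]>25]
for y in (-25,0,25): print(y,k[abs(k[:,1]-y)<5,0].max())
for x in (28,35,45): s=f[abs(f[:,0]-x)<3];print(x,s[:,1].min(),s[:,1].max())
M=R.from_euler('z',-6,degrees=True).as_matrix()[:2,:2]
b=np.c_[(P[:,:2]-[493.2,-286.6])@M,P[:,2]]
r=b[abs(b[:,2]-50)<2.5]
def h(v,n): 
    q,e=np.histogram(v,bins=np.arange(v.min(),v.max()+1,1.));print(n,[(round(e[i],0),q[i]) for i in range(len(q)) if q[i]>20])
h(r[(r[:,1]<110)&(r[:,1]>60)&(r[:,0]<-60)][:,0],'near L');h(r[(r[:,1]<0)&(r[:,1]>-50)&(r[:,0]<-60)&(r[:,0]>-79)][:,0],'near R');h(r[(r[:,1]>115)&(r[:,0]>-65)][:,1],'left')
q=b[(abs(b[:,2]-20)<3)&(b[:,0]>-74)&(b[:,1]>3)&(b[:,1]<123)];g=b[(abs(b[:,2]-4)<3)&(b[:,0]>-74)&(b[:,1]>3)&(b[:,1]<123)]
print('floor20',len(q),'recess',len(g),np.percentile(g,[1,99],0).round(1) if len(g) else '')
```

```text
pack z 165.2730179655041 xmax [46.0323942  49.23976209 49.47775996] 49.650546117081774
-25 49.650546117081774
0 49.522222262304695
25 49.247354089334
28 -31.7598175119334 32.21197323506785
35 -31.501200225634996 32.57858437301104
45 -31.930502428483134 32.55154490158459
near L [(np.float64(-80.0), np.int64(73)), (np.float64(-79.0), np.int64(76)), (np.float64(-78.0), np.int64(68)), (np.float64(-77.0), np.int64(69)), (np.float64(-76.0), np.int64(93)), (np.float64(-75.0), np.int64(36))]
near R [(np.float64(-79.0), np.int64(46)), (np.float64(-78.0), np.int64(47)), (np.float64(-77.0), np.int64(50)), (np.float64(-76.0), np.int64(49)), (np.float64(-75.0), np.int64(50)), (np.float64(-74.0), np.int64(22))]
left [(np.float64(125.0), np.int64(72)), (np.float64(126.0), np.int64(167)), (np.float64(127.0), np.int64(164)), (np.float64(128.0), np.int64(185)), (np.float64(129.0), np.int64(173)), (np.float64(130.0), np.int64(163)), (np.float64(131.0), np.int64(24))]
floor20 6770 recess 9967 [[-54.8   4.8   2.3]
 [ 36.1 113.9   6.1]]
```

```bash
python3 -m crank '{"translation":[[24,23,0],[48,46,0],[72,69,0],[96,92,0],[119,114,0],[119,114,0],[119,114,0]],"angular":[[0,0,0],[0,0,0],[0,0,0],[0,0,0],[0,0,0],[0,0,0],[0,0,0]]}'
```

```text
time_s: 8.22
ee_pos: [498.9, -223.4, 146.5]
ee_rot: [-0.0, 0.999, -0.052, -0.001]
force: [0.3, 0.9, -1.2]
grip_width: 62.3
grasp_force: 67.8
```

```bash
python3 -m crank '{"translation":[[5,-1,30],[5,-1,60],[5,-1,80],[5,-1,90],[5,-1,90],[5,-1,90]],"angular":[[0,0,0],[0,0,0],[0,0,0],[0,0,0],[0,0,0],[0,0,0]]}'
python3 - <<'E'
from h import *
st();c=calibration('wrist');p,d=cap('wrist','w4.png');P=pts('wrist',d,np.ones_like(d,bool),c)
o=get_obs();t=rot().inv().apply(P-o['ee_pos']);t[:,2]=P[:,2]
k=t[abs(t[:,2]-73)<6];k=k[(abs(k[:,1])<45)&(k[:,0]>15)&(k[:,0]<62)]
print('pack far',np.percentile(k[:,0],99.5),'y',np.percentile(k[k[:,0]>28][:,1],[1,99]))
b=t[(abs(t[:,1])<90)&(t[:,0]>20)&(t[:,0]<100)]
for nm,z0,tol in (('f20',20,3),('rec',4,3),('rim',50,3),('div',45,2)):
    q=b[abs(b[:,2]-z0)<tol]
    print(nm,len(q))
    for i in (0,1):
        h,e=np.histogram(q[:,i],bins=np.arange(-90,100,2));print([(int(e[j]),int(h[j])) for j in range(len(h)) if h[j]>15])
E
```

```text
time_s: 8.98
ee_pos: [505.1, -223.5, 58.0]
ee_rot: [0.0, 0.999, -0.052, 0.001]
force: [0.2, 0.1, -1.7]
grip_width: 62.3
grasp_force: 67.8
t 8.97 tcp [ 505.1 -223.5   58. ] yaw -5.96 w 62.26266077199167 gf 67.77482204139233
pack far 49.23553559196906 y [-30.62349309  30.99076434]
f20 9314
[(20, 154), (22, 165), (24, 169), (26, 172), (28, 166), (30, 160), (32, 169), (34, 184), (36, 184), (38, 176), (40, 211), (42, 228), (44, 207), (46, 253), (48, 315), (50, 528), (52, 765), (54, 638), (56, 811), (58, 658), (60, 812), (62, 664), (64, 820), (66, 616), (68, 89)]
[(-64, 89), (-62, 283), (-60, 267), (-58, 253), (-56, 260), (-54, 263), (-52, 260), (-50, 254), (-48, 271), (-46, 208), (-44, 150), (-42, 126), (-40, 110), (-38, 117), (-36, 112), (-34, 101), (-32, 101), (-30, 103), (-28, 100), (-26, 102), (-24, 105), (-22, 98), (-20, 106), (-18, 103), (-16, 100), (-14, 111), (-12, 97), (-10, 114), (-8, 103), (-6, 99), (-4, 118), (-2, 93), (0, 124), (2, 93), (4, 119), (6, 96), (8, 100), (10, 107), (12, 94), (14, 111), (16, 94), (18, 100), (20, 101), (22, 96), (24, 102), (26, 96), (28, 99), (30, 99
[... 1288 characters left out ...]
46), (12, 46), (14, 56), (16, 55), (18, 52), (20, 53), (22, 54), (24, 50), (26, 59), (28, 53), (30, 53), (32, 53), (34, 51), (36, 49), (38, 51), (40, 51), (42, 49), (44, 48), (46, 47), (48, 50), (50, 48), (52, 48), (54, 54), (56, 43), (58, 42), (60, 46), (62, 48), (64, 42), (66, 44), (68, 49), (70, 45), (72, 55), (74, 41), (76, 47), (78, 47), (80, 53), (82, 49), (84, 42), (86, 49), (88, 46)]
div 1018
[(20, 43), (22, 36), (24, 38), (26, 39), (28, 37), (30, 41), (32, 41), (34, 41), (36, 44), (38, 43), (40, 41), (42, 40), (44, 46), (46, 38), (48, 42), (50, 44), (52, 41), (54, 35), (56, 43), (58, 41), (60, 48), (62, 49), (64, 41), (66, 45)]
[(-64, 183), (-62, 99), (58, 88), (60, 405), (62, 233)]
```

View pics/w4.png

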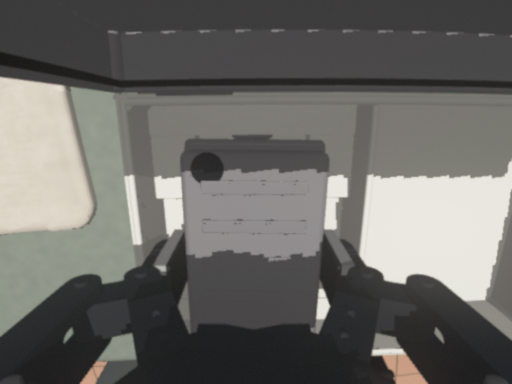

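The pack is over the recess. In tool coordinates it sits about 0.6 mm too far in x and needs about -1.7 in y. I'll lower it.

```bash
python3 -m crank '{"translation":[[-0.5,-1.7,0],[-0.5,-1.7,12],[-0.5,-1.7,22],[-0.5,-1.7,30],[-0.5,-1.7,36],[-0.5,-1.7,41],[-0.5,-1.7,43],[-0.5,-1.7,43]],"angular":[[0,0,0],[0,0,0],[0,0,0],[0,0,0],[0,0,0],[0,0,0],[0,0,0],[0,0,0]]}'
python3 -m crank '{"translation":[[0,0,1.5],[0,0,3],[0,0,3]],"angular":[[0,0,0],[0,0,0],[0,0,0]]}'
```

```text
time_s: 10.02
ee_pos: [503.7, -221.8, 14.5]
ee_rot: [0.0, 0.999, -0.052, -0.0]
force: [-5.7, 1.4, 8.1]
grip_width: 62.2
grasp_force: 69.2
time_s: 10.4
ee_pos: [503.2, -221.9, 11.7]
ee_rot: [0.0, 0.999, -0.052, -0.001]
force: [-7.4, 1.4, 10.6]
grip_width: 62.1
grasp_force: 70.0
```

```bash
python3 -m crank '{"translation":[[-0.7,0,0],[-0.7,0,0]],"angular":[[0,0,0],[0,0,0]]}'
python3 -m crank '{"translation":[[0,0,0],[0,0,0],[0,0,0],[0,0,-40],[0,0,-80],[0,0,-110],[0,0,-110]],"angular":[[0,0,0],[0,0,0],[0,0,0],[0,0,0],[0,0,0],[0,0,0],[0,0,0]]}' -0.75
python3 - <<'E'
from h import *
st();c=calibration('wrist');p,d=cap('wrist','w5.png');P=pts('wrist',d,np.ones_like(d,bool),c)
M=R.from_euler('z',-6,degrees=True).as_matrix()[:2,:2]
b=np.c_[(P[:,:2]-[493.2,-286.6])@M,P[:,2]]
for x in (-40,-20,0,20,40): print(x,[round(float(np.median(b[(abs(b[:,0]-x)<5)&(abs(b[:,1]-y)<4),2])),1) for y in (15,40,63,85,110)])
E
```

```text
time_s: 10.65
ee_pos: [503.2, -221.9, 11.8]
ee_rot: [0.0, 0.999, -0.052, -0.0]
force: [-4.4, 1.2, 8.5]
grip_width: 62.2
grasp_force: 69.8
time_s: 11.52
ee_pos: [505.2, -222.2, 123.5]
ee_rot: [0.001, 0.999, -0.052, 0.002]
force: [0.1, -0.6, -0.4]
grip_width: 74.7
grasp_force: 0.0
t 11.53 tcp [ 505.2 -222.2  123.5] yaw -5.97 w 74.71868568062399 gf 0.0
-40 [20.1, 21.7, 21.8, 21.7, 20.1]
-20 [19.5, 24.6, 24.6, 24.9, 18.2]
0 [185.5, 27.5, 27.9, 27.7, 184.4]
20 [177.8, 209.0, 208.6, 213.5, 178.1]
40 [19.9, 33.3, 33.4, 33.7, 20.0]
```

View pics/w5.png

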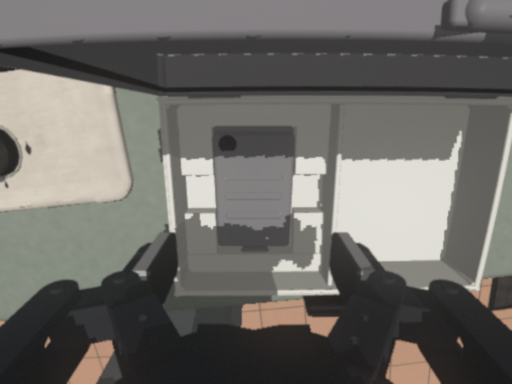

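The pack is in the recess, but its far end (near row 130) stands about 15 mm proud and tilts on the far ledge. The near end is down. I'll regrip it, level it, shift it slightly toward me and let go.

```bash
python3 -m crank '{"translation":[[0,0,40],[0,0,80],[0,0,100],[0,0,107],[0,0,107]],"angular":[[0,0,0],[0,0,0],[0,0,0],[0,0,0],[0,0,0]]}'
python3 -m crank '{"translation":[[0,0,0],[0,0,0],[0,0,0],[0,0,0],[0,0,-4],[-1,0,-8],[-2,0,-8],[-2,0,-8]],"angular":[[0,0,0],[0,0,0],[0,0,0],[0,0,0],[0,0,0],[0,-0.07,0],[0,-0.14,0],[0,-0.14,0]]}' 1
python3 - <<'E'
from h import *
st();c=calibration('wrist');p,d=cap('wrist');P=pts('wrist',d,np.ones_like(d,bool),c)
M=R.from_euler('z',-6,degrees=True).as_matrix()[:2,:2]
b=np.c_[(P[:,:2]-[493.2,-286.6])@M,P[:,2]]
for x in (20,25,30,35,40,45,50,53,56,59,62,68): print(x,[round(float(np.median(b[(abs(b[:,0]-x)<2)&(abs(b[:,1]-y)<4),2])),1) for y in (43,63,83)])
r=b[(abs(b[:,2]-50)<3)&(abs(b[:,1]-63)<40)&(b[:,0]>60)];print('rim x',np.percentile(r[:,0],[3,97]))
E
```

```text
time_s: 12.2
ee_pos: [503.2, -221.3, 13.4]
ee_rot: [-0.0, 0.999, -0.052, -0.001]
force: [-0.1, 0.1, 1.0]
grip_width: 74.9
grasp_force: 0.0
time_s: 13.2
ee_pos: [502.8, -221.2, 21.9]
ee_rot: [-0.004, 0.996, -0.052, -0.069]
force: [-0.3, 0.1, -2.9]
grip_width: 61.7
grasp_force: 65.7
t 13.2 tcp [ 502.8 -221.2   21.9] yaw -5.93 w 61.717825636362726 gf 65.72262167930603
20 [34.8, 35.1, 35.2]
25 [35.4, 104.1, 95.8]
30 [98.9, 34.7, 102.0]
35 [113.7, 35.2, 114.8]
40 [34.7, 34.9, 35.1]
45 [34.7, 34.7, 35.3]
50 [33.8, 33.8, 34.6]
53 [24.6, 24.9, 26.5]
56 [22.2, 21.7, 22.0]
59 [20.0, 20.0, 20.1]
62 [20.0, 19.9, 20.1]
68 [20.0, 20.1, 20.1]
rim x [73.86884668 78.90764221]
```

Run:
```python
from h import *
c=calibration('wrist');p,d=cap('wrist','w6.png');P=pts('wrist',d,np.ones_like(d,bool),c)
M=R.from_euler('z',-6,degrees=True).as_matrix()[:2,:2]
b=np.c_[(P[:,:2]-[493.2,-286.6])@M,P[:,2]]
for y in (43,63,83):
    q=b[(abs(b[:,1]-y)<6)&(b[:,0]>40)]
    print(y,[(z,round(np.percentile(q[abs(q[:,2]-z)<1.5,0],98),1)) for z in (35,32,29,26) if (abs(q[:,2]-z)<1.5).sum()>3], 'floor starts',round(np.percentile(q[abs(q[:,2]-20)<1,0],2),1),'rim',np.percentile(q[(abs(q[:,2]-50)<3)&(q[:,0]<82),0],[3,97]).round(1))
for x in (40,48):
    q=b[(abs(b[:,0]-x)<4)&(b[:,1]>5)&(b[:,1]<122)]
    k=q[(q[:,2]>30)&(q[:,2]<40)];print('y',np.percentile(k[:,1],[1,99]))
```

```text
43 [(35, np.float64(50.5)), (32, np.float64(51.6)), (29, np.float64(51.6)), (26, np.float64(53.6))] floor starts 56.3 rim [73.9 79.1]
63 [(35, np.float64(50.6)), (32, np.float64(51.4)), (29, np.float64(51.6)), (26, np.float64(53.7))] floor starts 56.2 rim [74.2 78.9]
83 [(35, np.float64(50.9)), (32, np.float64(51.5)), (29, np.float64(51.5)), (26, np.float64(54.0))] floor starts 56.3 rim [73.5 78.5]
y [35.17158113 96.86701304]
y [35.28842213 96.6100357 ]
```

View pics/w6.png

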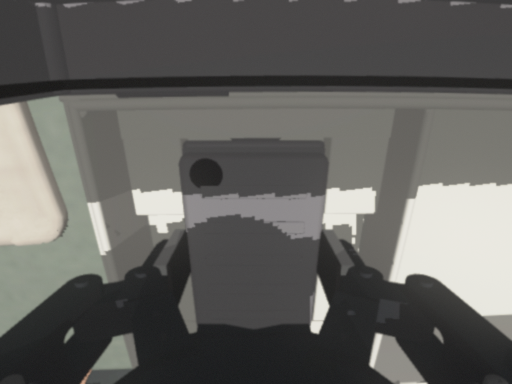

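```bash
python3 -m crank '{"translation":[[0.3,1,0],[0.6,1,2],[0.9,1,4],[1.2,1,6],[1.2,1,6]],"angular":[[0,0,0],[0,0,0],[0,0,0],[0,0,0],[0,0,0]]}'
```

```text
time_s: 13.92
ee_pos: [502.2, -222.6, 16.3]
ee_rot: [-0.003, 0.996, -0.052, -0.069]
force: [-0.2, -0.7, 3.7]
grip_width: 62.0
grasp_force: 66.3
```

```bash
python3 -m crank '{"translation":[[0,0,0],[0,0,0],[0,0,0],[-5,0,-37],[-10,0,-75],[-14,0,-100],[-14,0,-100]],"angular":[[0,0,0],[0,0,0],[0,0,0],[0,0,0],[0,0.07,0],[0,0.14,0],[0,0.14,0]]}' -0.75
cat > pk.py <<'E'
from h import *
st();c=calibration('wrist');p,d=cap('wrist');P=pts('wrist',d,np.ones_like(d,bool),c)
M=R.from_euler('z',-6,degrees=True).as_matrix()[:2,:2]
b=np.c_[(P[:,:2]-[493.2,-286.6])@M,P[:,2]]
for x in (-66,-50,-40,-20,0,20,40,50,66): print(x,[round(float(np.median(b[(abs(b[:,0]-x)<4)&(abs(b[:,1]-y)<4),2])),1) for y in (40,63,85)])
E
python3 pk.py
```

```text
time_s: 14.8
ee_pos: [502.1, -223.1, 119.1]
ee_rot: [0.001, 0.999, -0.053, 0.002]
force: [0.6, 0.7, 0.8]
grip_width: 75.0
grasp_force: 0.0
t 14.8 tcp [ 502.1 -223.1  119.1] yaw -6.02 w 74.95633888942587 gf 0.0
-66 [20.3, 20.2, 20.2]
-50 [27.8, 27.6, 27.7]
-40 [28.5, 28.5, 28.6]
-20 [29.1, 29.2, 29.1]
0 [29.6, 30.0, 29.7]
20 [205.7, 30.5, 208.8]
40 [30.4, 30.9, 30.8]
50 [30.0, 30.1, 30.7]
66 [20.0, 20.0, 20.0]
```

```bash
python3 -m crank '{"translation":[[-2,0,30],[-2,0,55],[-2,0,70],[-2,0,80],[-2,0,83],[-2,0,83],[-2,0,83]],"angular":[[0,0,0],[0,0,0],[0,0,0],[0,0,0],[0,0,0],[0,0,0],[0,0,0]]}' 1
python3 -m crank '{"translation":[[0,0,3],[0,0,6],[0,0,8],[0,0,10],[0,0,12],[0,0,14],[0,0,16],[0,0,17]],"angular":[[0,0,0],[0,0,0],[0,0,0],[0,0,0],[0,0,0],[0,0,0],[0,0,0],[0,0,0]]}'
```

```text
time_s: 15.72
ee_pos: [500.4, -222.4, 34.6]
ee_rot: [0.0, 0.999, -0.052, 0.001]
force: [-0.7, -0.0, 0.6]
grip_width: 0.3
grasp_force: 0.0
time_s: 16.73
ee_pos: [500.1, -222.3, 19.9]
ee_rot: [0.0, 0.999, -0.052, 0.0]
force: [-13.4, 5.5, 46.1]
grip_width: 0.2
grasp_force: 23.5
```

```bash
python3 -m crank '{"translation":[[0,0,-30],[0,0,-70],[0,0,-100],[0,0,-100]],"angular":[[0,0,0],[0,0,0],[0,0,0],[0,0,0]]}'
python3 pk.py
```

```text
time_s: 17.23
ee_pos: [501.5, -222.8, 119.1]
ee_rot: [0.001, 0.999, -0.052, 0.002]
force: [0.5, 0.1, 0.1]
grip_width: -0.0
grasp_force: 0.0
t 17.23 tcp [ 501.5 -222.8  119.1] yaw -5.98 w -0.036627009920659766 gf 0.0
-66 [nan, nan, nan]
-50 [19.8, nan, nan]
-40 [20.1, nan, 20.4]
-20 [20.1, 20.7, 20.3]
0 [175.7, 157.3, 21.8]
20 [20.3, 188.1, 213.0]
40 [20.2, 20.2, 20.5]
50 [17.8, 17.9, 13.9]
66 [19.9, 20.0, 19.8]
  return _methods._mean(a, axis=axis, dtype=dtype,
  ret = ret.dtype.type(ret / rcount)
```

```bash
python3 -m crank '{"translation":[[-10,-40,-40],[-22,-85,-70],[-34,-130,-90],[-46,-175,-110],[-58,-220,-120],[-70,-263,-120],[-82,-305,-120],[-93,-345,-120]],"angular":[[0,0,-0.18],[0,0,-0.36],[0,0,-0.54],[0,0,-0.72],[0,0,-0.9],[0,0,-1.08],[0,0,-1.26],[0,0,-1.44]]}' -1
python3 -m crank '{"translation":[[0,0,0],[0,0,0],[0,0,0]],"angular":[[0,0,-0.18],[0,0,-0.23],[0,0,-0.23]]}'
python3 - <<'E'
from h import *
st();look('egg_1_mid','w7.png',(5,60)); look('tomato_1_mid',None,(5,80))
E
```

```text
time_s: 18.27
ee_pos: [442.4, 131.8, 235.7]
ee_rot: [-0.001, 0.783, 0.622, -0.001]
force: [1.2, 0.2, -0.6]
grip_width: 85.5
grasp_force: 0.0
time_s: 18.65
ee_pos: [442.8, 130.5, 235.7]
ee_rot: [-0.001, 0.709, 0.705, -0.001]
force: [0.9, -0.9, 0.5]
grip_width: 85.4
grasp_force: 0.0
t 18.65 tcp [442.8 130.5 235.7] yaw 89.7 w 85.39355855091365 gf 0.0
egg_1_mid 0.79 1379 min [434. 191.  28.] max [473. 241.  46.] mean [453.5 215.2  38.6] rect [453.8 216.2] [50.4 38.5] 74.1
```

View pics/w7.png

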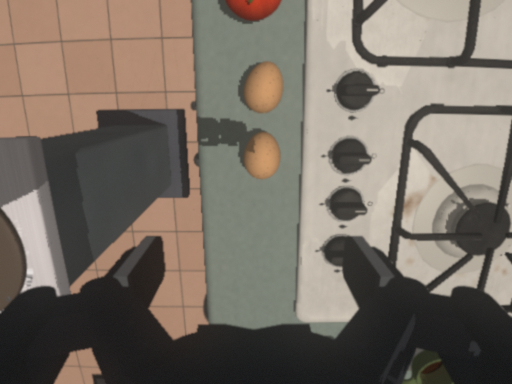

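Both eggs are in view: the far one at (265,87), slightly turned, and the near one at (262,155). I'll fit both by height.

```bash
cat >> h.py <<'E'
def blobs(zlo,zhi,x,y,hue=None,f=None,amin=150):
    c=calibration('wrist');p,d=cap('wrist',f)
    H,W=d.shape;P=np.full((H,W,3),np.nan);P[d>0]=pts('wrist',d,d>0,c)
    m=(P[...,2]>zlo)&(P[...,2]<zhi)&(P[...,0]>x[0])&(P[...,0]<x[1])&(P[...,1]>y[0])&(P[...,1]<y[1])
    if hue: 
        h=cv2.cvtColor(p,cv2.COLOR_RGB2HSV); m&=(((h[...,0]+10)%180)>=hue[0]+10)&(((h[...,0]+10)%180)<=hue[1]+10)&(h[...,1]>90)
    n,L=cv2.connectedComponents(m.astype(np.uint8))
    for i in range(1,n):
        Q=P[L==i]
        if len(Q)<amin: continue
        b=cv2.minAreaRect(Q[:,:2].astype(np.float32)); e=np.linalg.eigh(np.cov(Q[:,:2].T))[1][:,1]
        print(len(Q),'rect',np.round(b[0],1),np.round(b[1],1),'axis',round(float(np.degrees(np.arctan2(e[1],e[0]))),1),'ztop',np.percentile(Q[:,2],98).round(1),'mean',Q.mean(0).round(1),'min',Q.min(0).round(),'max',Q.max(0).round())
E
python3 - <<'E'
from h import *
blobs(12,60,(400,500),(60,260),(0,30))
E
```

```text
1506 rect [454.5 215.5] [52.9 41.8] axis 77.0 ztop 44.3 mean [453.6 215.   37.9] min [432. 189.  25.] max [474. 242.  45.]
1281 rect [452.1 139.6] [54.  39.8] axis 86.4 ztop 44.0 mean [452.1 141.   37.7] min [432. 113.  25.] max [472. 167.  46.]
```

```bash
python3 -m crank '{"translation":[[9,9,50],[9,9,100],[9,9,150],[9,9,190],[9,9,215],[9,9,230],[9,9,234],[9,9,234]],"angular":[[0,0,0.05],[0,0,0.05],[0,0,0.05],[0,0,0.05],[0,0,0.05],[0,0,0.05],[0,0,0.05],[0,0,0.05]]}'
python3 -m crank '{"translation":[[0,0,0],[0,0,0],[0,0,0],[0,0,0],[0,0,0],[0,0,-2],[0,0,-30],[0,0,-60]],"angular":[[0,0,0],[0,0,0],[0,0,0],[0,0,0],[0,0,0],[0,0,0],[0,0,0],[0,0,0]]}' 1
```

```text
time_s: 19.9
ee_pos: [452.8, 139.7, 3.4]
ee_rot: [0.0, 0.726, 0.687, 0.0]
force: [0.3, 0.8, 0.8]
grip_width: 85.5
grasp_force: 0.0
time_s: 20.9
ee_pos: [451.9, 139.4, 63.4]
ee_rot: [-0.0, 0.726, 0.687, -0.001]
force: [1.0, -0.5, -1.1]
grip_width: 40.4
grasp_force: 60.6
```

```bash
python3 -m crank '{"translation":[[-30,8,-40],[-72,18,-80],[-118,30,-97],[-164,42,-97],[-212,55,-97],[-260,68,-97],[-310,82,-97],[-361,96,-97]],"angular":[[0,0,0.18],[0,0,0.36],[0,0,0.54],[0,0,0.72],[0,0,0.9],[0,0,1.08],[0,0,1.26],[0,0,1.44]]}'
python3 -m crank '{"translation":[[0,0,0],[0,0,0],[0,0,0]],"angular":[[0,0,0.18],[0,0,0.185],[0,0,0.185]]}'
python3 - <<'E'
from h import *
st();print(totool([529.7,-225.8,100]))
E
```

```text
time_s: 21.9
ee_pos: [528.5, -227.7, 160.1]
ee_rot: [-0.0, 0.999, 0.035, 0.0]
force: [0.3, 1.0, -0.1]
grip_width: 40.4
grasp_force: 60.6
time_s: 22.28
ee_pos: [528.4, -225.1, 159.9]
ee_rot: [-0.0, 0.999, -0.052, -0.0]
force: [0.2, 0.2, 0.2]
grip_width: 40.4
grasp_force: 60.7
t 22.27 tcp [ 528.4 -225.1  159.9] yaw -5.95 w 40.38844672083362 gf 60.66484306924394
[ 1.38948652  0.56866059 59.90303714]
```

```bash
python3 -m crank '{"translation":[[1,0,40],[1,0,80],[1,0,105],[1,0,120],[1,0,130],[1,0,135],[1,0,135.5],[1,0,135.5]],"angular":[[0,0,0],[0,0,0],[0,0,0],[0,0,0],[0,0,0],[0,0,0],[0,0,0],[0,0,0]]}'
python3 -m crank '{"translation":[[0,0,0],[0,0,0],[0,0,0],[0,0,-20],[0,0,-60],[0,0,-100],[0,0,-130],[0,0,-130]],"angular":[[0,0,0],[0,0,0],[0,0,0],[0,0,0],[0,0,0],[0,0,0],[0,0,0],[0,0,0]]}' -0.45
python3 - <<'E'
from h import *
st();blobs(25,75,(430,600),(-300,-120),(0,30))
E
```

```text
time_s: 23.28
ee_pos: [529.8, -226.5, 25.1]
ee_rot: [0.0, 0.999, -0.055, 0.001]
force: [0.8, -0.7, -0.1]
grip_width: 40.5
grasp_force: 60.7
time_s: 24.28
ee_pos: [530.9, -226.9, 157.1]
ee_rot: [0.001, 0.999, -0.055, 0.002]
force: [0.5, -0.0, -0.1]
grip_width: 61.9
grasp_force: 0.0
t 24.27 tcp [ 530.9 -226.9  157.1] yaw -6.26 w 61.9228531379492 gf 0.0
2302 rect [ 530.3 -226.1] [40.6 52.8] axis 172.0 ztop 63.9 mean [ 532.5 -226.5   57.7] min [ 504. -247.   46.] max [ 557. -205.   65.]
```

```bash
python3 -m crank '{"translation":[[-10,-38,-30],[-25,-90,-60],[-40,-142,-60],[-55,-195,-60],[-70,-247,-60],[-85,-300,-60],[-100,-352,-60],[-115,-402,-60]],"angular":[[0,0,-0.18],[0,0,-0.36],[0,0,-0.54],[0,0,-0.72],[0,0,-0.9],[0,0,-1.08],[0,0,-1.26],[0,0,-1.44]]}' -1
python3 -m crank '{"translation":[[27,17,0],[27,17,0],[27,17,0]],"angular":[[0,0,-0.015],[0,0,-0.015],[0,0,-0.015]]}'
python3 - <<'E'
from h import *
st();blobs(12,60,(400,500),(100,290),(5,30));blobs(12,75,(380,500),(250,460),(-8,4))
print(totool([454.5,215.5,3]))
E
```

```text
time_s: 25.32
ee_pos: [457.8, 187.2, 213.3]
ee_rot: [-0.0, 0.785, 0.62, -0.001]
force: [1.3, 0.4, 0.0]
grip_width: 85.7
grasp_force: 0.0
time_s: 25.7
ee_pos: [481.0, 207.2, 213.2]
ee_rot: [-0.0, 0.782, 0.623, -0.001]
force: [-0.5, 0.4, -0.4]
grip_width: 85.0
grasp_force: 0.0
t 25.7 tcp [481.  207.2 213.2] yaw 77.08 w 84.99181093838732 gf 0.0
1432 rect [455.2 217.3] [52.8 40.9] axis 78.2 ztop 44.0 mean [455.8 218.1  37.7] min [433. 190.  25.] max [475. 243.  45.]
346 rect [427.5 301.5] [17.  40.3] axis 130.9 ztop 51.3 mean [427.3 301.9  46.6] min [415. 286.  40.] max [442. 317.  52.]
[  2.68537331 -27.85834219 210.83033563]
```

```bash
python3 -m crank '{"translation":[[3,-27,30],[3,-27,80],[3,-27,130],[3,-27,170],[3,-27,195],[3,-27,207],[3,-27,210],[3,-27,210]],"angular":[[0,0,0],[0,0,0],[0,0,0],[0,0,0],[0,0,0],[0,0,0],[0,0,0],[0,0,0]]}'
python3 -m crank '{"translation":[[0,0,0],[0,0,0],[0,0,0],[0,0,0],[0,0,0],[0,0,-2],[0,0,-30],[0,0,-60]],"angular":[[0,0,0],[0,0,0],[0,0,0],[0,0,0],[0,0,0],[0,0,0],[0,0,0],[0,0,0]]}' 1
```

```text
time_s: 26.8
ee_pos: [456.7, 217.1, 5.2]
ee_rot: [0.0, 0.782, 0.623, 0.001]
force: [-0.0, 0.2, 0.0]
grip_width: 85.4
grasp_force: 0.0
time_s: 27.8
ee_pos: [455.6, 216.8, 64.8]
ee_rot: [-0.0, 0.782, 0.623, -0.001]
force: [0.3, 0.7, -0.4]
grip_width: 40.4
grasp_force: 60.6
```

```bash
python3 -m crank '{"translation":[[-30,8,-40],[-80,21,-80],[-132,35,-97],[-184,48,-97],[-236,62,-97],[-288,76,-97],[-340,90,-97],[-392,104,-97]],"angular":[[0,0,0.18],[0,0,0.36],[0,0,0.54],[0,0,0.72],[0,0,0.9],[0,0,1.08],[0,0,1.26],[0,0,1.44]]}'
python3 -m crank '{"translation":[[0,30,0],[0,30,0],[0,30,0]],"angular":[[0,0,0.01],[0,0,0.01],[0,0,0.01]]}'
python3 - <<'E'
from h import *
st();print(totool([470.1,-219.5,25]))
E
```

```text
time_s: 28.8
ee_pos: [469.9, -190.0, 161.6]
ee_rot: [0.0, 0.999, -0.05, 0.0]
force: [0.5, -0.1, 0.2]
grip_width: 40.4
grasp_force: 60.7
time_s: 29.18
ee_pos: [467.2, -217.3, 161.3]
ee_rot: [-0.0, 0.999, -0.052, -0.0]
force: [0.2, 0.2, -1.3]
grip_width: 40.3
grasp_force: 60.6
t 29.18 tcp [ 467.2 -217.3  161.3] yaw -5.93 w 40.290561509810686 gf 60.635656748490874
[  3.1314859    1.94637913 136.29494774]
```

```bash
python3 -m crank '{"translation":[[2,2,40],[2,2,80],[2,2,105],[2,2,120],[2,2,130],[2,2,134],[2,2,135],[2,2,135]],"angular":[[0,0,0],[0,0,0],[0,0,0],[0,0,0],[0,0,0],[0,0,0],[0,0,0],[0,0,0]]}'
python3 -m crank '{"translation":[[0,0,0],[0,0,0],[0,0,0],[0,0,-20],[0,0,-60],[0,0,-100],[0,0,-130],[0,0,-130]],"angular":[[0,0,0],[0,0,0],[0,0,0],[0,0,0],[0,0,0],[0,0,0],[0,0,0],[0,0,0]]}' -0.45
python3 - <<'E'
from h import *
st();blobs(25,75,(400,600),(-300,-120),(5,30))
E
```

```text
time_s: 30.18
ee_pos: [469.4, -220.6, 27.0]
ee_rot: [0.0, 0.999, -0.052, 0.0]
force: [-0.5, 0.2, -0.6]
grip_width: 40.2
grasp_force: 60.6
time_s: 31.18
ee_pos: [470.5, -221.0, 158.9]
ee_rot: [0.001, 0.999, -0.052, 0.002]
force: [-0.8, -0.6, 0.3]
grip_width: 62.1
grasp_force: 0.0
t 31.18 tcp [ 470.5 -221.   158.9] yaw -5.98 w 62.11506070174765 gf 0.0
2692 rect [ 528.8 -225.9] [40.9 53.6] axis 172.5 ztop 64.0 mean [ 529.3 -226.2   57.9] min [ 502. -247.   43.] max [ 556. -205.   66.]
2235 rect [ 469.9 -220. ] [40.9 50.9] axis 172.6 ztop 64.0 mean [ 471.3 -220.6   57.8] min [ 444. -241.   46.] max [ 495. -199.   65.]
```

```bash
python3 -m crank '{"translation":[[-7,-38,-40],[-16,-92,-80],[-26,-148,-90],[-35,-203,-90],[-44,-258,-90],[-53,-312,-90],[-62,-366,-90],[-72,-420,-90]],"angular":[[0,0,-0.18],[0,0,-0.36],[0,0,-0.54],[0,0,-0.72],[0,0,-0.9],[0,0,-1.08],[0,0,-1.26],[0,0,-1.44]]}' -1
python3 -m crank '{"translation":[[45,0,0],[45,0,0],[45,0,0]],"angular":[[0,0,-0.13],[0,0,-0.13],[0,0,-0.13]]}'
python3 - <<'E'
from h import *
st();blobs(15,85,(340,560),(230,500),None,'w8.png',400);blobs(15,85,(340,560),(230,500),(-10,6),None,300)
E
```

```text
time_s: 32.22
ee_pos: [440.4, 206.1, 245.2]
ee_rot: [-0.0, 0.783, 0.622, -0.001]
force: [0.6, -0.2, -0.0]
grip_width: 85.6
grasp_force: 0.0
time_s: 32.6
ee_pos: [451.1, 247.6, 245.1]
ee_rot: [-0.0, 0.744, 0.669, -0.001]
force: [-0.1, -1.3, -0.4]
grip_width: 85.2
grasp_force: 0.0
t 32.6 tcp [451.1 247.6 245.1] yaw 83.92 w 85.1937973098326 gf 0.0
2952 rect [437.8 393.2] [57.9 62.3] axis 177.1 ztop 54.2 mean [439.1 392.8  47.4] min [407. 365.  23.] max [470. 424.  67.]
1502 rect [553.9 334.5] [163.7  12.3] axis 90.2 ztop 53.9 mean [554.2 340.1  27.8] min [548. 253.  16.] max [560. 416.  57.]
2580 rect [443.7 317.2] [63.4 62.6] axis 147.0 ztop 53.9 mean [444.1 317.7  47.5] min [412. 285.  29.] max [476. 349.  67.]
2030 rect [437.3 392.7] [57.  62.3] axis 179.3 ztop 52.0 mean [439.2 391.6  46.1] min [407. 365.  30.] max [469. 423.  59.]
1787 rect [443.9 317.3] [62.1 61.9] axis -168.4 ztop 51.8 mean [443.8 317.1  46.2] min [413. 286.  32.] max [475. 348.  57.]
```

View pics/w8.png

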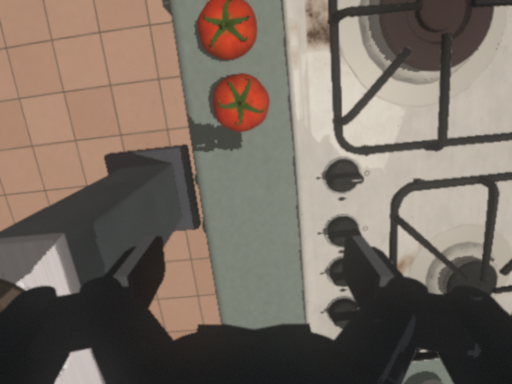

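Tomato A is at (240,101) and B at (227,27) in the view. In world coordinates their centres are about (444,317) and (438,393). I'll grasp A.

```bash
python3 -m crank '{"translation":[[30,-7,20],[60,-13,50],[68,-14,100],[68,-14,150],[68,-14,195],[68,-14,225],[68,-14,235],[68,-14,235]],"angular":[[0,0,0],[0,0,0],[0,0,0],[0,0,0],[0,0,0],[0,0,0],[0,0,0],[0,0,0]]}'
python3 -m crank '{"translation":[[0,0,0],[0,0,0],[0,0,0],[0,0,0],[0,0,-2],[0,0,-30],[0,0,-80],[0,0,-130]],"angular":[[0,0,0],[0,0,0],[0,0,0],[0,0,0],[0,0,0],[0,0,0],[0,0,0],[0,0,0]]}' 1
```

```text
time_s: 33.7
ee_pos: [445.1, 317.1, 11.6]
ee_rot: [0.0, 0.744, 0.669, -0.0]
force: [-0.2, 0.6, 0.8]
grip_width: 85.6
grasp_force: 0.0
time_s: 34.7
ee_pos: [444.6, 317.5, 143.1]
ee_rot: [-0.0, 0.743, 0.669, -0.0]
force: [0.4, 0.3, -1.1]
grip_width: 59.3
grasp_force: 65.0
```

```bash
python3 -m crank '{"translation":[[-35,8,-15],[-90,20,-27],[-145,32,-27],[-200,45,-27],[-255,57,-27],[-310,69,-27],[-365,82,-27],[-420,94,-27]],"angular":[[0,0,0.18],[0,0,0.36],[0,0,0.54],[0,0,0.72],[0,0,0.9],[0,0,1.08],[0,0,1.26],[0,0,1.44]]}'
python3 -m crank '{"translation":[[4,50,0],[9,100,0],[13,150,0],[17,195,0],[21,230,0],[21,243,0],[21,243,0]],"angular":[[0,0,0.03],[0,0,0.06],[0,0,0.1],[0,0,0.13],[0,0,0.13],[0,0,0.13],[0,0,0.13]]}'
python3 - <<'E'
from h import *
st();print(totool([520.5,-351.9,15]))
E
```

```text
time_s: 35.7
ee_pos: [494.4, -111.7, 169.2]
ee_rot: [0.0, 1.0, 0.01, 0.001]
force: [0.7, 1.0, -1.2]
grip_width: 59.2
grasp_force: 65.0
time_s: 36.58
ee_pos: [521.2, -352.2, 168.3]
ee_rot: [-0.0, 0.999, -0.053, -0.0]
force: [-0.1, 1.1, -0.7]
grip_width: 59.2
grasp_force: 65.0
t 36.58 tcp [ 521.2 -352.2  168.3] yaw -6.02 w 59.198777749082055 gf 64.98557093320414
[ -0.65553803  -0.20370269 153.33971151]
```

```bash
python3 -m crank '{"translation":[[-1,0,45],[-1,0,90],[-1,0,120],[-1,0,138],[-1,0,147],[-1,0,151],[-1,0,152],[-1,0,152]],"angular":[[0,0,0],[0,0,0],[0,0,0],[0,0,0],[0,0,0],[0,0,0],[0,0,0],[0,0,0]]}'
python3 -m crank '{"translation":[[0,0,0],[0,0,0],[0,0,0],[0,0,-30],[0,0,-70],[0,0,-110],[0,0,-150],[0,0,-150]],"angular":[[0,0,0],[0,0,0],[0,0,0],[0,0,0],[0,0,0],[0,0,0],[0,0,0],[0,0,0]]}' -0.78
python3 - <<'E'
from h import *
st();blobs(40,85,(400,600),(-420,-285),None,None,300)
E
```

```text
time_s: 37.58
ee_pos: [521.2, -352.1, 17.6]
ee_rot: [0.0, 0.999, -0.052, 0.001]
force: [-0.5, 3.0, 4.0]
grip_width: 59.2
grasp_force: 65.4
time_s: 38.58
ee_pos: [522.3, -353.4, 170.2]
ee_rot: [0.002, 0.999, -0.052, 0.003]
force: [-0.1, -0.2, 0.1]
grip_width: 76.1
grasp_force: 0.0
t 38.58 tcp [ 522.3 -353.4  170.2] yaw -5.98 w 76.09181932057716 gf 0.0
2382 rect [ 442.2 -379.5] [ 95.4 188.5] axis 129.1 ztop 64.9 mean [ 440.  -366.5   48.7] min [ 401. -419.   40.] max [ 539. -285.   67.]
330 rect [ 513.8 -286.8] [ 4.4 74.4] axis 175.5 ztop 46.2 mean [ 520.2 -288.1   44.2] min [ 477. -292.   40.] max [ 551. -285.   47.]
3171 rect [ 517.6 -352.4] [61.9 54.8] axis 81.6 ztop 59.2 mean [ 521.8 -352.    52.6] min [ 490. -384.   40.] max [ 546. -322.   71.]
```

```bash
python3 -m crank '{"translation":[[-9,-40,-30],[-22,-95,-60],[-34,-150,-75],[-47,-205,-75],[-60,-260,-75],[-73,-315,-75],[-85,-370,-75],[-98,-425,-75]],"angular":[[0,0,-0.18],[0,0,-0.36],[0,0,-0.54],[0,0,-0.72],[0,0,-0.9],[0,0,-1.08],[0,0,-1.26],[0,0,-1.44]]}' -1
python3 -m crank '{"translation":[[52,-19,0],[104,-39,0],[156,-58,0],[205,-77,0],[236,-88,0],[236,-88,0],[236,-88,0]],"angular":[[0,0,-0.05],[0,0,-0.1],[0,0,-0.13],[0,0,-0.13],[0,0,-0.13],[0,0,-0.13],[0,0,-0.13]]}'
python3 - <<'E'
from h import *
st();blobs(15,85,(340,530),(300,500),None,None,400);print(totool([438,393,11]))
E
```

```text
time_s: 39.62
ee_pos: [466.2, 82.2, 240.3]
ee_rot: [-0.0, 0.783, 0.622, -0.001]
force: [1.1, 0.8, 0.3]
grip_width: 85.6
grasp_force: 0.0
time_s: 40.5
ee_pos: [436.5, 329.6, 240.2]
ee_rot: [0.0, 0.743, 0.669, -0.001]
force: [-1.3, 0.0, -0.2]
grip_width: 85.6
grasp_force: 0.0
t 40.5 tcp [436.5 329.6 240.2] yaw 83.97 w 85.61264717056167 gf 0.0
2637 rect [438.1 396.7] [62.1 63.7] axis 169.5 ztop 54.3 mean [438.5 397.8  47.5] min [406. 365.  27.] max [470. 428.  67.]
[ 63.95200384  -5.43157407 229.41041561]
```

```bash
python3 -m crank '{"translation":[[30,-3,20],[60,-6,50],[67,-6,100],[67,-6,150],[67,-6,195],[67,-6,222],[67,-6,230],[67,-6,230]],"angular":[[0,0,0],[0,0,0],[0,0,0],[0,0,0],[0,0,0],[0,0,0],[0,0,0],[0,0,0]]}'
python3 -m crank '{"translation":[[0,0,0],[0,0,0],[0,0,0],[0,0,0],[0,0,-2],[0,0,-30],[0,0,-80],[0,0,-130]],"angular":[[0,0,0],[0,0,0],[0,0,0],[0,0,0],[0,0,0],[0,0,0],[0,0,0],[0,0,0]]}' 1
```

```text
time_s: 41.55
ee_pos: [438.3, 397.4, 11.7]
ee_rot: [0.0, 0.744, 0.669, -0.0]
force: [0.0, 0.9, -0.0]
grip_width: 85.4
grasp_force: 0.0
time_s: 42.55
ee_pos: [437.5, 397.8, 143.0]
ee_rot: [-0.0, 0.743, 0.669, -0.0]
force: [1.1, 0.3, -0.2]
grip_width: 57.1
grasp_force: 64.2
```

```bash
python3 -m crank '{"translation":[[-40,5,-15],[-95,12,-27],[-150,19,-27],[-206,26,-27],[-262,33,-27],[-318,39,-27],[-374,46,-27],[-430,53,-27]],"angular":[[0,0,0.18],[0,0,0.36],[0,0,0.54],[0,0,0.72],[0,0,0.9],[0,0,1.08],[0,0,1.26],[0,0,1.44]]}'
python3 -m crank '{"translation":[[0,52,0],[-1,104,0],[-1,156,0],[-2,208,0],[-2,258,0],[-3,295,0],[-3,309,0],[-3,309,0]],"angular":[[0,0,0.03],[0,0,0.06],[0,0,0.1],[0,0,0.13],[0,0,0.13],[0,0,0.13],[0,0,0.13],[0,0,0.13]]}'
python3 - <<'E'
from h import *
st();print(totool([449.9,-344.4,15.5]))
E
```

```text
time_s: 43.55
ee_pos: [445.3, -36.9, 169.2]
ee_rot: [0.0, 1.0, 0.01, 0.001]
force: [1.6, -0.7, -1.8]
grip_width: 57.2
grasp_force: 64.2
time_s: 44.55
ee_pos: [450.2, -344.1, 168.4]
ee_rot: [-0.0, 0.999, -0.053, -0.0]
force: [-0.6, 0.3, -0.6]
grip_width: 57.4
grasp_force: 64.2
t 44.55 tcp [ 450.2 -344.1  168.4] yaw -6.02 w 57.353426692287464 gf 64.21695683151484
[ -0.24951274   0.37281294 152.91176829]
```

```bash
python3 -m crank '{"translation":[[0,0,45],[0,0,90],[0,0,120],[0,0,138],[0,0,147],[0,0,151],[0,0,152],[0,0,152]],"angular":[[0,0,0],[0,0,0],[0,0,0],[0,0,0],[0,0,0],[0,0,0],[0,0,0],[0,0,0]]}'
python3 -m crank '{"translation":[[0,0,0],[0,0,0],[0,0,0],[0,0,-30],[0,0,-70],[0,0,-110],[0,0,-150],[-50,-35,-200]],"angular":[[0,0,0],[0,0,0],[0,0,0],[0,0,0],[0,0,0],[0,0,0],[0,0,0],[0,0,0]]}' -0.78
python3 -m crank '{"translation":[[-20,-30,-20],[-20,-60,-20],[-20,-60,-20]],"angular":[[0,0,0],[0,0,0],[0,0,0]]}' 1
python3 - <<'E'
from h import *
st();c=calibration('wrist');p,d=cap('wrist','w9.png');P=pts('wrist',d,np.ones_like(d,bool),c)
M=R.from_euler('z',-6,degrees=True).as_matrix()[:2,:2]
b=np.c_[(P[:,:2]-[493.2,-286.6])@M,P[:,2]]
i=b[(abs(b[:,0])<74)&(abs(b[:,1])<124)]
print('max inside z',np.percentile(i[:,2],[99,99.9]), i[:,2].max())
l=b[(b[:,2]>75)&(b[:,2]<230)&(abs(b[:,1])<130)&(b[:,0]<140)&(b[:,0]>40)]
for z in (90,120,150,180,200,207,212): s=l[abs(l[:,2]-z)<2.5]; print(z,len(s),np.percentile(s[:,0],[2,50,98]).round(1) if len(s) else '')
E
```

```text
time_s: 45.55
ee_pos: [451.0, -344.2, 17.7]
ee_rot: [0.0, 0.999, -0.052, 0.001]
force: [-1.8, 2.6, 3.8]
grip_width: 57.2
grasp_force: 64.8
time_s: 46.55
ee_pos: [415.0, -313.5, 207.2]
ee_rot: [0.0, 0.999, -0.052, 0.001]
force: [-0.2, 0.9, 1.2]
grip_width: 76.2
grasp_force: 0.0
time_s: 46.92
ee_pos: [400.5, -248.9, 226.7]
ee_rot: [0.0, 0.999, -0.051, 0.001]
force: [-0.2, -0.7, 0.3]
grip_width: 21.2
grasp_force: 0.0
t 46.92 tcp [ 400.5 -248.9  226.7] yaw -5.79 w 21.226656235594632 gf 0.0
max inside z [63.20173974 68.31982064] 71.25333096444052
90 0 
120 0 
150 0 
180 0 
200 0 
207 0 
212 0
```

View pics/w9.png

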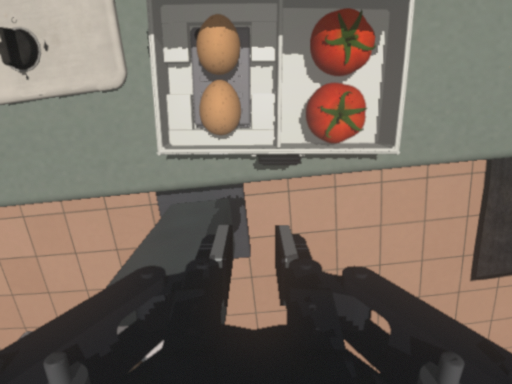

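Both eggs lie on the cool pack at (218,45) and (220,107), and both tomatoes are in the right bay at (340,43) and (336,113). The tallest point is 71 mm, below the 77 mm clearance. Next I'll go behind the lid with the fingers shut.

```bash
python3 -m crank '{"translation":[[15,5,-25],[55,15,-35],[100,25,-35],[145,28,-35],[185,28,-35],[215,28,-35],[236,28,-35],[236,28,-35]],"angular":[[0,0,0],[0,0,0],[0,0,0],[0,0,0],[0,0,0],[0,0,0],[0,0,0],[0,0,0]]}' 1
cat > bx.py <<'E'
from h import *
o=get_obs();q=np.array(o['ee_pos'])-[493.2,-286.6,0];a=np.radians(-6)
print('box',(q[0]*np.cos(a)+q[1]*np.sin(a)).round(1),(-q[0]*np.sin(a)+q[1]*np.cos(a)).round(1),q[2].round(1),'F',np.round(o['force'],1))
E
python3 bx.py;python3 - <<'E'
from h import *
for n in ('lid','spice_jar','cup'): look(n,'w10.png' if n=='lid' else None,None)
E
```

```text
time_s: 47.98
ee_pos: [632.6, -303.9, 259.1]
ee_rot: [-0.0, 0.999, -0.052, -0.001]
force: [-1.1, 0.8, -0.1]
grip_width: 0.0
grasp_force: 0.0
box 140.4 -2.6 259.1 F [-1.1  0.8 -0.1]
lid 0.76 22401 min [ 569. -423.   53.] max [ 620. -167.  212.] mean [ 602.2 -295.4  173.6] rect [ 594.1 -295.1] [255.8  29.4] 84.3
spice_jar 0.81 1916 min [ 718. -326.   25.] max [ 762. -285.  109.] mean [ 739.3 -306.1  104.3] rect [ 740.1 -305.4] [43.8 41.3] 10.8
cup 0.83 2775 min [ 659. -212.    1.] max [ 742. -149.   51.] mean [ 706.6 -177.2   31. ] rect [ 702.6 -179.2] [64.1 78.1] 78.1
```

View pics/w10.png

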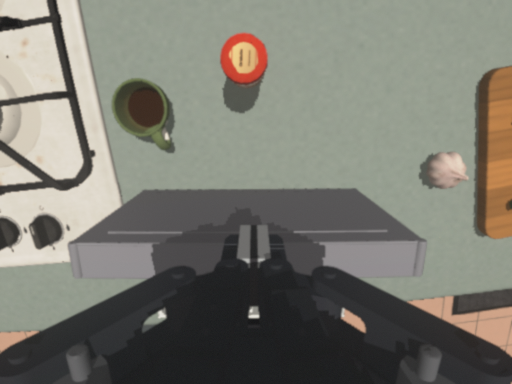

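The lid's outer face is at about box x 116. The fingers are just behind it, and the jar at (244,58) and the cup are well clear. I'll lower behind the lid and then pull it over.

```bash
python3 -m crank '{"translation":[[2,-2,25],[2,-2,50],[2,-2,70],[2,-2,79],[2,-2,79]],"angular":[[0,0,0],[0,0,0],[0,0,0],[0,0,0],[0,0,0]]}'
python3 -m crank '{"translation":[[-9,0,0],[-18,0,0],[-27,0,-2],[-36,0,-3],[-45,0,-4],[-54,0,-4],[-63,0,-3],[-71,0,-3]],"angular":[[0,0,0],[0,0,0],[0,0,0],[0,0,0],[0,0,0],[0,0,0],[0,0,0],[0,0,0]]}'; python3 bx.py
```

```text
time_s: 48.9
ee_pos: [633.9, -301.4, 181.8]
ee_rot: [-0.0, 0.999, -0.052, -0.0]
force: [-0.1, -0.1, 0.6]
grip_width: 0.3
grasp_force: 0.0
time_s: 49.9
ee_pos: [562.7, -293.8, 184.7]
ee_rot: [-0.0, 0.999, -0.052, -0.0]
force: [1.1, -0.3, 0.6]
grip_width: -0.2
grasp_force: 0.4
box 69.9 0.1 184.7 F [ 1.1 -0.3  0.6]
```

```bash
python3 -m crank '{"translation":[[-14,0,4],[-27,0,9],[-39,0,14],[-51,0,21],[-62,0,28],[-72,0,37],[-81,0,46],[-89,0,57]],"angular":[[0,0,0],[0,0,0],[0,0,0],[0,0,0],[0,0,0],[0,0,0],[0,0,0],[0,0,0]]}'; python3 bx.py
python3 -m crank '{"translation":[[-4,0,6],[-8,0,12],[-12,0,18],[-15,0,23],[-17,0,28],[-19,0,33],[-20,0,36],[-20,0,36]],"angular":[[0,0,0],[0,0,0],[0,0,0],[0,0,0],[0,0,0],[0,0,0],[0,0,0],[0,0,0]]}'; python3 bx.py
```

```text
time_s: 50.9
ee_pos: [474.4, -284.7, 127.4]
ee_rot: [0.0, 0.999, -0.052, -0.0]
force: [0.8, -0.5, 1.4]
grip_width: -0.0
grasp_force: 0.2
box -18.9 -0.0 127.4 F [ 0.8 -0.5  1.4]
time_s: 51.9
ee_pos: [455.0, -282.5, 91.8]
ee_rot: [-0.0, 0.999, -0.052, -0.0]
force: [0.1, 0.1, 0.3]
grip_width: -0.0
grasp_force: 0.0
box -38.4 0.1 91.8 F [0.1 0.1 0.3]
```

```bash
python3 -m crank '{"translation":[[0,0,-15],[-16,0,-15],[-31,0,-15],[-31,0,-8],[-31,0,-2],[-31,0,0],[-31,0,1],[-31,0,2]],"angular":[[0,0,0],[0,0,0],[0,0,0],[0,0,0],[0,0,0],[0,0,0],[0,0,0],[0,0,0]]}'; python3 bx.py
python3 -m crank '{"translation":[[0,0,2],[0,0,4],[0,0,6],[0,0,8],[0,0,9.5],[0,0,11]],"angular":[[0,0,0],[0,0,0],[0,0,0],[0,0,0],[0,0,0],[0,0,0]]}'; python3 bx.py
```

```text
time_s: 52.9
ee_pos: [424.5, -279.3, 90.1]
ee_rot: [-0.0, 0.999, -0.052, -0.0]
force: [-2.5, 0.9, 7.3]
grip_width: -0.1
grasp_force: 3.6
box -69.1 0.1 90.1 F [-2.5  0.9  7.3]
time_s: 53.65
ee_pos: [424.5, -279.5, 79.7]
ee_rot: [0.0, 0.999, -0.052, 0.0]
force: [-5.7, 3.3, 21.0]
grip_width: -0.2
grasp_force: 10.2
box -69.1 -0.1 79.7 F [-5.7  3.3 21. ]
```

```bash
python3 -m crank '{"translation":[[0,0,-30],[-10,0,-70],[-20,0,-120],[-30,0,-160],[-40,0,-180],[-40,0,-180]],"angular":[[0,0,0],[0,0,0],[0,0,0],[0,0,0],[0,0,0],[0,0,0]]}'
python3 - <<'E'
from h import *
st();c=calibration('wrist');p,d=cap('wrist','w11.png');P=pts('wrist',d,np.ones_like(d,bool),c)
M=R.from_euler('z',-6,degrees=True).as_matrix()[:2,:2]
b=np.c_[(P[:,:2]-[493.2,-286.6])@M,P[:,2]]
for y in (-100,0,100): print(y,[(x,round(float(np.median(b[(abs(b[:,0]-x)<4)&(abs(b[:,1]-y)<6)][:,2])),1)) for x in (-65,-40,0,40,65)])
p,d=cap('top','t1.png')
E
```

```text
time_s: 54.4
ee_pos: [384.8, -275.8, 260.5]
ee_rot: [0.001, 0.999, -0.052, 0.001]
force: [0.8, -0.0, 0.5]
grip_width: 0.4
grasp_force: 0.0
t 54.4 tcp [ 384.8 -275.8  260.5] yaw -6.01 w 0.4180277817966825 gf 0.0
-100 [(-65, 80.1), (-40, 81.3), (0, 81.1), (40, 81.2), (65, nan)]
0 [(-65, 80.0), (-40, 81.1), (0, 81.0), (40, 81.1), (65, nan)]
100 [(-65, 80.4), (-40, 81.3), (0, 81.5), (40, 81.3), (65, nan)]
  return _methods._mean(a, axis=axis, dtype=dtype,
  ret = ret.dtype.type(ret / rcount)
```

View pics/w11.png

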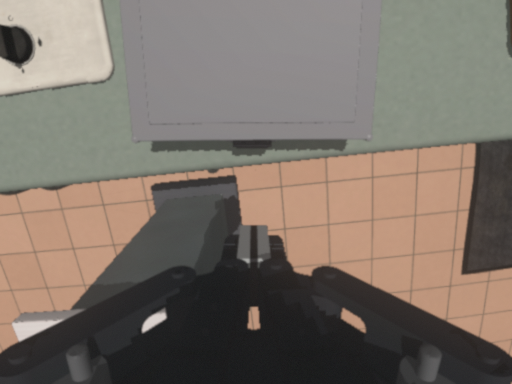

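The lid lies flat at 80–81 mm across its whole area, so it is fully shut and latched. The catch is at (252,143) and the robot is clear. Handing in.

```bash
python3 -c "
from station import *
print(close_job())"
```

```text
the job is handed in; nothing more can be done
None
```

The lunch box is packed and handed in: the cool pack is flush in its recess with both eggs on it, both tomatoes are in the right-hand compartment, and the lid is pressed down and measures fully shut.

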